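Push the drip tray home under the espresso machine

ROBOT

A 6-joint arm with a two-finger parallel gripper is mounted at the origin on a cart in front of the work surface, level with it; the furniture and walls round the work are solid. World frame = base frame: x ahead of the robot, y to its left, z up, the work surface at z = 0. Lengths are in m, angles in rad, forces in N, time in s.
With the tool pointing down it reaches from about 0.325 to 0.85 m from the base axis. Payload 15.5 kg.
Tool frame: the origin (TCP) lies on the mounting face of the last link; the fingertips stand 191 mm ahead of it and the grasp point (between the pads) lies 172 mm ahead of it; z points along the fingers, y is the line along which they close (so a half turn about z gives the same grasp; the last joint's range is limited). The gripper opens to 91 mm and grips with 3 to 60 N. Pads are 32 mm wide; open, the fingers measure 118 mm over their backs; the gripper's body (76 mm by 178 mm) begins 60 mm behind the grasp point.
Start: joints at [1.25, 0.494, 1.345, -0, 1.302, -0.096], TCP at [0.139, 0.609, 0.405] pointing down, gripper open.
Joint ranges: [-2.91, 2.91], [-0.82, 2.16], [0.22, 2.67], [-1.22, 4.37], [0.12, 2.79], [-3.08, 3.08]. Speed limits (rad/s): [1.89, 1.89, 2.57, 3.01, 3.01, 3.01].

INTERFACE

Orientations are given as a unit quaternion [w, x, y, z].
In Python, from rig import * gives the robot as it stands.
- The arm moves only by the tool apply_moves, never from a script. Its argument "series" is a list of rows, each an object of numbers: "tx", "ty", "tz": the shift along the tool's x, y, z in mm; "wx", "wy", "wz": the turn, a rotation vector about the tool's x, y, z in rad; "gripper": the closure, from 0 (fully open) to 1 (shut). In form: [{"tx": .., "ty": .., "tz": .., "wx": .., "wy": .., "wz": .., "gripper": ..}, ...]. A call has exactly 8 rows; each row is the pose to reach, as a shift and turn from the pose commanded when the call began, along the tool's axes at that moment; what a row does not reach only later rows make up. A row lasts 1/12 s, in which the tool goes at most 41.7 mm and 7.16 degrees, less where a joint would pass 70% of its speed; a pose out of reach is approached as far as the arm can. A call with a gripper value outside its range is refused whole. The fingers move at their own pace and stop on an object; "squeeze" is the grip in N (left out, the last holds). Time passes only in rows, so rows that repeat a pose let the fingers close, or fill a call up. It gives the time, the measured TCP pose, the force, the opening and the grip force at its end, in the units of the state.
- sense(): the state, without advancing time (a new reading comes with each control period).
- capture(name): name is "scene" or "top"; returns the picture (384x512x3 uint8, red, green, blue); there is no depth.
- camera_model(name): a dict with "fx", "fy", "cx", "cy" (pixels), "k1" (the pictures are not rectified: a ray, as slopes to the right and down, at radius r is drawn at 1 + k1 r^2 times it, then the intrinsics apply), "R" (3x3) and "t" (3): a world point X has camera coordinates R X + t. Camera axes: x right, y down, z forward; pixel columns grow to the right and rows downward; lengths in m; the calibration is good to about 2 mm. A picture is of the moment at which its call begins. camera_model takes no time and is no camera call.
- job_done(): hands the job in; it is judged then, once.
The state is a dict: "time_s": time; "q": joint angles; "joint_vel": joint speeds; "joint_efforts": joint torques, N m; "eef_pos": TCP position; "tool_rot": TCP orientation; "ft_force": force on the tool from outside, world axes, zero at the start; "wrist_torque": the same for the moment, N m; "grip_width": finger opening in m; "finger_force": force on a finger pad.
Only numpy, scipy, OpenCV 4.12 (cv2) and the standard library are available. Lean on these libraries where they do the work, as an engineer would, in place of code of your own. Each camera call takes 0.05 s, during which the arm holds its last target. There are 200 camera calls.

TASK

Push the loose drip tray, with the shot glass standing on it, across the counter and into the bay under the espresso machine until it has snapped past the catches and sits fully home against the stop at the back. Slide it without lifting it, do not ram it into the machine, and keep the glass standing on the tray near the middle, where it is. Leave the other things on the counter where they are.

Things in the scene. Friction and masses are not known exactly. Their poses are not given: they have to be found in the camera images.
- coffee_machine: grey espresso machine, fixed, 165 mm wide, 270 mm tall. Origin: on the counter, middle of the flat back stop at the end of its tray bay; its x points level INTO the bay (the way the tray goes home), y left of that, z up. The tray slides on the counter between two black cheeks, 34 mm high, from x = -75 mm to the stop, inner faces at y = +-60 mm. Home: the tray's rear edge on the stop, x axes parallel.
- bay_mouth (a point): middle of the bay's mouth, 100 mm before the stop, 10 mm above the counter; from here to the cheeks 28 mm long guide wings narrow from about y = +-75 mm to +-60 mm. Axes as coffee_machine
- head_front (a point): middle of the lower front edge of the machine's head, which hangs over the bay: 55 mm before the stop, 155 mm above the counter; the head is 150 mm wide and goes up to 270 mm; two nozzles under it reach down to 130 mm
- catch_l (a joint): round sprung catch in the left cheek, 29 mm before the stop, that sticks out to 56 mm from the bay's middle; value = how far it is pressed back, 0 to 6 mm (in m). It gives way sideways with 2 to 4 N; the tray's bumps must snap past both catches, which takes roughly 5 to 15 N more push, about 9 mm before the tray comes up solid on the stop
- catch_r (a joint): the same catch in the right cheek
- tray_mid (a point): centre of the loose drip tray, 10 mm above its underside: black slab with a steel grille, 100 mm long (its x) x 110 mm wide (its y) x 21 mm high, 0.3 to 0.65 kg, too wide to grip. Its x points to its rear, the end that enters the bay; on each flank, 30 mm rearward of the centre, a half-round bump sticks out 3 mm. At home the front 25 mm stand out of the cheeks.
- tray_rear (a point): middle of the tray's rear edge, 50 mm ahead of tray_mid along the tray's x, 10 mm above its underside
- glass_mid (a point): centre of the clear shot glass that stands loose on the tray, 46 mm in diameter, 59 mm high (70 g), 29.5 mm above its foot; z axis up
- salt_shaker: small shaker with a grey top, 44 mm wide, 90 mm high, beside the machine; bystander, origin at the middle of its underside
- matchbox: matchbox lying flat, 36 x 56 x 15 mm, on the far side of the counter, to the right of the tray; bystander, origin at the middle of its underside
- mug_2: reddish-brown mug, 82 x 115 x 90 mm, at the right; bystander, origin at the middle of its underside
- coffee_jar: jar with a dark lid, 59 mm wide, 95 mm high, at the right; bystander, origin at the middle of its underside
- box_1: upright carton 51 x 82 x 139 mm, at the right; bystander, origin at the middle of its underside
- jar_1: large jar with a red lid, 89 mm wide, 166 mm high, at the back right; bystander, origin at the middle of its underside
- tray: the drip tray itself (see tray_mid); origin at the middle of its underside
- shot_glass: the shot glass itself (see glass_mid); origin at the middle of its foot
Mind the look-alikes: they are no part of the job. Of the things that look like the shot_glass, the middle-sized one is meant.

How it is judged:
At the end, for the whole second after the job is handed in: The tray lies flat on the counter, its rear edge within 3.5 mm of the bay's back stop, within 5 mm of the bay's middle and within 0.06 rad of straight; the glass stands upright on the tray within 35 mm of its centre; both are at rest (x of tray_rear in the frame of coffee_machine above -0.0035 m and y of tray_rear in the frame of coffee_machine between -0.005 and 0.005 m and angle between the x axis of tray_mid and the x axis of coffee_machine, either way round below 0.06 rad and height (world z) of tray_mid below 0.016 m and angle between glass_mid's own z axis and vertical below 0.1 rad and horizontal distance between glass_mid and tray_mid below 0.035 m and height (world z) of glass_mid between 0.044 and 0.056 m and linear speed of each of tray, shot_glass below 0.01 m/s); the robot touches nothing.
It fails at once if the tray is lifted off the counter (over 12 mm) or tipped (height (world z) of tray_mid above 0.022 m or angle between tray_mid's own z axis and vertical above 0.2 rad).
It fails at once if the glass tips or leaves the tray (angle between glass_mid's own z axis and vertical above 0.4 rad or horizontal distance between glass_mid and tray_mid above 0.05 m).
It fails at once if the tray is rammed into the machine with more than 50 N (contact force between tray and coffee_machine above 50 N).
It fails at once if a bystander is shifted by more than 30 mm (distance of any of salt_shaker, matchbox, mug_2, coffee_jar, box_1, jar_1 from where it was at the start of the episode above 0.03 m).
It also fails if it takes over 54 s, if anything falls off the work surface, if the arm or the gripper's body presses on something with over 40 N, if the wrist force passes 120 N, or if a joint passes its speed limit or range.

## Working session

There is one attempt and no reset: what is moved stays moved. The work goes in short steps, Python scripts to look and compute and a tool call to move; the robot and the scene stay as the last step left them, time stands still between calls to the robot, and variables do not carry over. Pictures are saved under pics/ and viewed, at most 10 in all, crops included, and the job is handed in when it is done.

Besides the shell and the picture viewer there is one more tool, called after "Call:" by a JSON object that holds its "name" and its "arguments". apply_moves: Moves the arm, as the interface text tells. Its arguments: {"type":"object","properties":{"series":{"type":"array"},"squeeze":{"type":"number"}},"required":["series"]}

```bash
mkdir -p pics
cat > h.py <<'E'
from rig import *
import numpy as np, cv2
def save(n,f,crop=None,s=1):
    im=capture(n)
    if crop: im=im[crop[1]:crop[3],crop[0]:crop[2]]
    im=cv2.resize(im,None,fx=s,fy=s,interpolation=cv2.INTER_CUBIC)
    cv2.imwrite('pics/'+f,im[:,:,::-1])
def px2w(n,u,v,z):
    c=camera_model(n);R=np.array(c['R']);t=np.array(c['t'])
    K=np.array([[c['fx'],0,c['cx']],[0,c['fy'],c['cy']],[0,0,1.]])
    p=cv2.undistortPoints(np.array([[[u,v]]],float),K,np.array([c['k1'],0,0,0,0.])).ravel()
    d=R.T@[p[0],p[1],1];o=-R.T@t
    return o+d*(z-o[2])/d[2]
def w2px(n,X):
    c=camera_model(n);K=np.array([[c['fx'],0,c['cx']],[0,c['fy'],c['cy']],[0,0,1.]])
    return cv2.projectPoints(np.array(X,float).reshape(-1,1,3),cv2.Rodrigues(np.array(c['R']))[0],np.array(c['t'],float),K,np.array([c['k1'],0,0,0,0.]))[0].reshape(-1,2)
E
python3 - <<'E'
from h import *
save('scene','s0.png',s=1.5);save('top','t0.png',s=1.5)
for n in('scene','top'):
    c=camera_model(n);print(n,-np.array(c['R']).T@np.array(c['t']),c['fx'],c['k1'])
s=sense();print(s['eef_pos'],s['tool_rot'],s['time_s'])
E
```

```text
scene [-0.02131448 -0.43473793  0.97149336] 382.0853976250141 -0.0899991850791315
top [ 0.34475499 -0.02512956  1.27315816] 487.22599858939986 0.0010274344611451564
[0.13927168 0.60915335 0.40418603] [-9.64530753e-05  1.12134227e-01  9.93692913e-01 -5.48869095e-04] 0.1
```

View pics/s0.png

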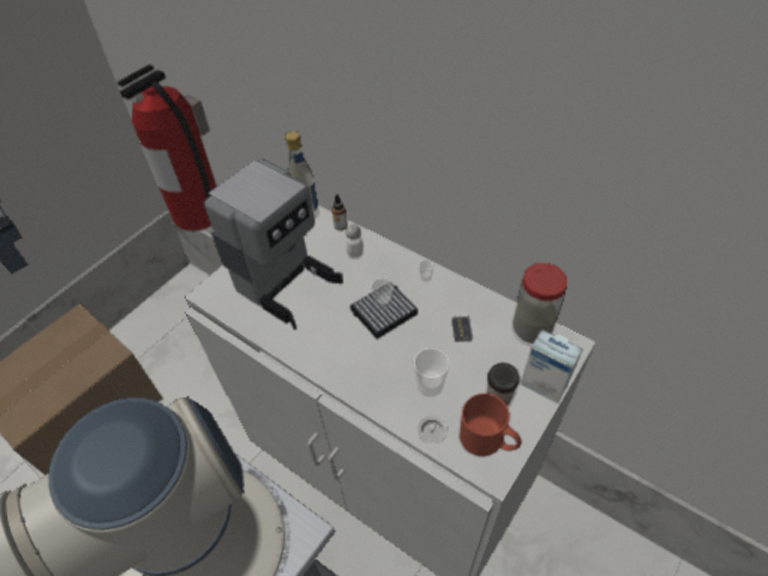

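View pics/t0.png

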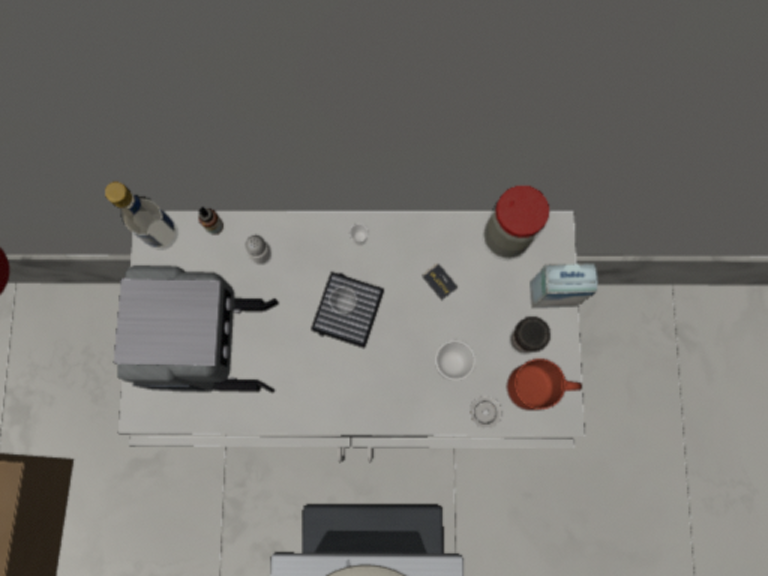

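The scene view shows the machine at the left, with its bay opening to the right. The tray is at (384,308) with a glass on it. Candidates for the shot glass, in top-picture pixels:
- the glass on the tray, (345,300)
- a tiny glass, (360,234)
- a large tumbler, (455,360)
- a glass dish, (486,411)

I choose the middle-sized one on the tray and check it in a close crop.

Run:
```python
from h import *
save('top','t1.png',crop=(70,150,270,280),s=4)
```

```text
(no output)
```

View pics/t1.png

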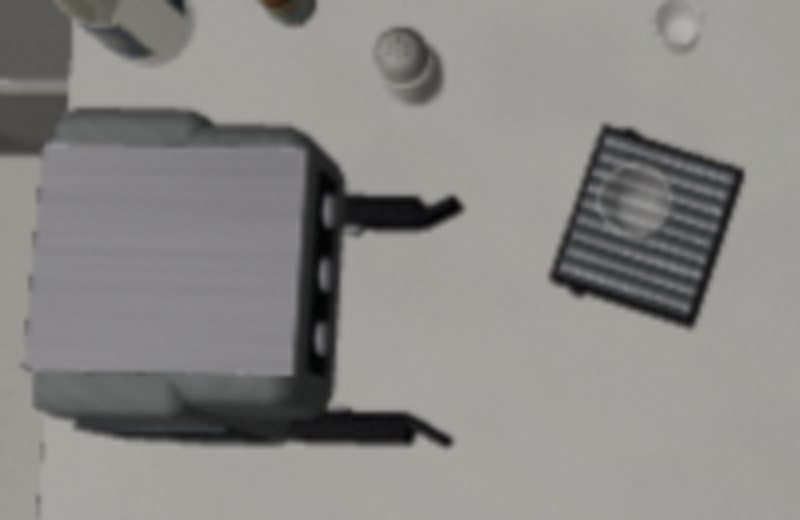

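Run:
```python
from h import *
f=lambda u,v,z:px2w('top',70+(u+.5)/4-.5,150+(v+.5)/4-.5,z)
c=np.array([f(*p,.021) for p in [(605,127),(743,172),(692,326),(552,280)]])
print('corners',c.round(4).tolist(),'mid',c.mean(0).round(4))
r=(c[0]+c[3])/2;fr=(c[1]+c[2])/2;d=r-fr;print('len',np.linalg.norm(d),'wid',np.linalg.norm(c[0]-c[3]),'heading',np.degrees(np.arctan2(d[1],d[0])))
for n,p in dict(upA=(355,229),upB=(425,229),loA=(335,412),loB=(408,413),tipU=(460,203),tipL=(450,442)).items(): print(n,f(*p,.034).round(4))
for p in [(48,142),(307,148),(297,375),(30,368)]: print('head',f(*p,.27).round(4))
print('glass top',f(637,200,.068).round(4),'mid z .05',f(637,203,.05).round(4))
print('salt',f(425,90,0.01).round(4))
s=sense();print(s['q'])
```

```text
corners [[0.6231, 0.0643, 0.021], [0.5931, -0.0266, 0.021], [0.4917, 0.006, 0.021], [0.5213, 0.0971, 0.021]] mid [0.5573 0.0352 0.021 ]
len 0.09575589121777331 wid 0.10687858852248235 heading 71.88211870952706
upA [0.5523 0.224  0.034 ]
upB [0.5524 0.1787 0.034 ]
loA [0.4345 0.2319 0.034 ]
loB [0.4341 0.1854 0.034 ]
tipU [0.5695 0.1565 0.034 ]
tipL [0.416  0.1582 0.034 ]
head [0.5589 0.3412 0.27  ]
head [0.556  0.2037 0.27  ]
head [0.4363 0.2034 0.27  ]
head [0.4394 0.342  0.27  ]
glass top [0.5656 0.0401 0.068 ] mid z .05 [0.567 0.041 0.05 ]
salt [0.6505 0.1858 0.01  ]
[ 1.25051188e+00  4.94051395e-01  1.34595863e+00 -1.31880043e-06
  1.30246848e+00 -9.54547741e-02]
```

The crop confirms it: the glass (46 mm class) stands on the tray at crop (637,203), and the tray's bumps at (628,135) and (578,292) are at its left, rear end. The bay's cheeks lie at v=229 and v=413. Plan: push the tray's far flank toward the robot with two fingertips, turning as it goes to line up, then push it from the front.

```bash
cat >> h.py <<'E'
from scipy.spatial.transform import Rotation as Ro
def q2R(q): return Ro.from_quat([q[1],q[2],q[3],q[0]])
def tool(tip,yaw,tilt,push):
    """yaw: world angle of tool y; tilt: tips lean toward direction `push` (angle)."""
    y=np.array([np.cos(yaw),np.sin(yaw),0]);z=np.array([0,0,-1.]);x=np.cross(y,z)
    R=Ro.from_matrix(np.array([x,y,z]).T)
    n=np.cross([0,0,-1.],[np.cos(push),np.sin(push),0])
    R=Ro.from_rotvec(n*tilt)*R
    return np.array(tip)-R.apply([0,0,.191]),R
def deltas(wps,base=None):
    if base is None:
        s=sense();base=(np.array(s['eef_pos']),q2R(s['tool_rot']))
    for p,R in wps:
        d=base[1].inv().apply(np.array(p)-base[0])*1000;w=(base[1].inv()*R).as_rotvec()
        print('t',d.round(1),'w',w.round(3))
def traytool(mid,head,side,off,along,z=.009,tilt=.17):
    """tool beside tray (heading rad): side 'R' right flank or 'F' front; off = gap tip-front-face to tray, along offset"""
    h=np.array([np.cos(head),np.sin(head)]);l=np.array([-h[1],h[0]])
    if side=='R':
        p=np.array(mid[:2])-l*(.055+.016+off)+h*along; return tool([*p,z],head,tilt,head+np.pi/2)
    p=np.array(mid[:2])-h*(.050+.016+off)-l*along; return tool([*p,z],head-np.pi/2,tilt,head)
E
python3 - <<'E'
from h import *
f=lambda u,v,z:px2w('top',70+(u+.5)/4-.5,150+(v+.5)/4-.5,z)
print('tiny',f(680,28,0.015).round(3),'matchbox',px2w('top',440/1.5,282/1.5,.015).round(3))
s=sense();R0=q2R(s['tool_rot']);print(s['q'])
P=np.array
h=np.radians(71.9)
a=traytool((.557,.035),h,'R',.018,-.002,z=.12)
b=traytool((.557,.035),h,'R',.018,-.002,z=.009)
print(a[0],b[0])
deltas([((.21,.33,.404),R0),((.33,.06,.404),R0),(( .60,.02,.40),R0),a,b])
E
```

```text
tiny [0.692 0.016 0.015] matchbox [ 0.607 -0.127  0.015]
[ 1.25051188e+00  4.94051395e-01  1.34595863e+00 -1.31880043e-06
  1.30246848e+00 -9.54547741e-02]
[ 0.67168935 -0.00459038  0.30824669] [ 0.67168935 -0.00459038  0.19724669]
t [-131.2 -256.4    0.5] w [0. 0. 0.]
t [-308.4 -492.8    0.7] w [0. 0. 0.]
t [-580.5 -471.6    4.6] w [0. 0. 0.]
t [-655.9 -479.5   96.4] w [-0.009  0.17   0.091]
t [-655.9 -479.4  207.4] w [-0.009  0.17   0.091]
```

Call:
{"name": "apply_moves", "arguments": {"series": [{"tx":-20,"ty":-36,"tz":0,"gripper":0.2},{"tx":-40,"ty":-72,"tz":0,"gripper":0.4},{"tx":-58,"ty":-108,"tz":0,"gripper":0.6},{"tx":-76,"ty":-144,"tz":0,"gripper":0.76},{"tx":-94,"ty":-180,"tz":0,"gripper":0.76},{"tx":-112,"ty":-216,"tz":0,"gripper":0.76},{"tx":-131,"ty":-256,"tz":0,"gripper":0.76},{"tx":-131,"ty":-256,"tz":0,"gripper":0.76}]}}

```text
$.series[0]: bad value
```

Call:
{"name": "apply_moves", "arguments": {"series": [{"tx":-23,"ty":-31,"gripper":0.76},{"tx":-46,"ty":-62,"gripper":0.76},{"tx":-69,"ty":-93,"gripper":0.76},{"tx":-92,"ty":-124,"gripper":0.76},{"tx":-115,"ty":-155,"gripper":0.76},{"tx":-138,"ty":-186,"gripper":0.76},{"tx":-177,"ty":-236,"gripper":0.76},{"tx":-177,"ty":-236,"gripper":0.76}]}}

```text
$.series[0]: bad value
```

Call:
{"name": "apply_moves", "arguments": {"series": [{"tx":-40,"ty":3,"gripper":0.76},{"tx":-80,"ty":6,"gripper":0.76},{"tx":-120,"ty":9,"gripper":0.76},{"tx":-160,"ty":12,"gripper":0.76},{"tx":-200,"ty":15,"gripper":0.76},{"tx":-240,"ty":18,"gripper":0.76},{"tx":-272,"ty":21,"gripper":0.76},{"tx":-272,"ty":21,"gripper":0.76}]}}

```text
$.series[0]: bad value
```

Run:
```python
from h import *
s=sense();print(s['time_s'],s['eef_pos'],s['grip_width'],s['q'],s['ft_force'])
h=np.radians(71.9)
deltas([traytool((.557,.035),h,'R',.018,-.002,z=z) for z in(.12,.009)])
```

```text
0.15 [0.13927611 0.60918321 0.40427857] 0.09134564677032589 [ 1.25051188e+00  4.94051395e-01  1.34595863e+00 -1.31880043e-06
  1.30246848e+00 -9.54547741e-02] [0.71345056 0.36935372 0.51253442]
t [-655.9 -479.5   96.4] w [-0.009  0.17   0.091]
t [-655.9 -479.4  207.4] w [-0.009  0.17   0.091]
```

Call:
{"name": "apply_moves", "arguments": {"series": [{"tx":-20,"ty":-36,"tz":0,"wx":0,"wy":0,"wz":0,"gripper":0.2},{"tx":-40,"ty":-72,"tz":0,"wx":0,"wy":0,"wz":0,"gripper":0.4},{"tx":-58,"ty":-108,"tz":0,"wx":0,"wy":0,"wz":0,"gripper":0.6},{"tx":-76,"ty":-144,"tz":0,"wx":0,"wy":0,"wz":0,"gripper":0.76},{"tx":-94,"ty":-180,"tz":0,"wx":0,"wy":0,"wz":0,"gripper":0.76},{"tx":-112,"ty":-216,"tz":0,"wx":0,"wy":0,"wz":0,"gripper":0.76},{"tx":-131,"ty":-256,"tz":0,"wx":0,"wy":0,"wz":0,"gripper":0.76},{"tx":-131,"ty":-256,"tz":0,"wx":0,"wy":0,"wz":0,"gripper":0.76}]}}

```text
time_s: 0.82
eef_pos: [0.2097, 0.3254, 0.4043]
tool_rot: [-0.0, 0.113, 0.994, -0.002]
ft_force: [-0.8, 1.1, -0.6]
grip_width: 0.0405
finger_force: 0.0
```

Call:
{"name": "apply_moves", "arguments": {"series": [{"tx":-23,"ty":-31,"tz":0,"wx":0,"wy":0,"wz":0,"gripper":0.76},{"tx":-46,"ty":-62,"tz":0,"wx":0,"wy":0,"wz":0,"gripper":0.76},{"tx":-69,"ty":-93,"tz":0,"wx":0,"wy":0,"wz":0,"gripper":0.76},{"tx":-92,"ty":-124,"tz":0,"wx":0,"wy":0,"wz":0,"gripper":0.76},{"tx":-115,"ty":-155,"tz":0,"wx":0,"wy":0,"wz":0,"gripper":0.76},{"tx":-138,"ty":-186,"tz":0,"wx":0,"wy":0,"wz":0,"gripper":0.76},{"tx":-177,"ty":-236,"tz":0,"wx":0,"wy":0,"wz":0,"gripper":0.76},{"tx":-177,"ty":-236,"tz":0,"wx":0,"wy":0,"wz":0,"gripper":0.76}]}}

```text
time_s: 1.48
eef_pos: [0.3302, 0.0591, 0.4049]
tool_rot: [0.0, 0.112, 0.994, -0.0]
ft_force: [1.4, 0.7, 0.0]
grip_width: 0.0221
finger_force: 0.0
```

Call:
{"name": "apply_moves", "arguments": {"series": [{"tx":-40,"ty":3,"tz":0,"wx":0,"wy":0,"wz":0,"gripper":0.76},{"tx":-80,"ty":6,"tz":0,"wx":0,"wy":0,"wz":0,"gripper":0.76},{"tx":-120,"ty":9,"tz":0,"wx":0,"wy":0,"wz":0,"gripper":0.76},{"tx":-160,"ty":12,"tz":0,"wx":0,"wy":0,"wz":0,"gripper":0.76},{"tx":-200,"ty":15,"tz":0,"wx":0,"wy":0,"wz":0,"gripper":0.76},{"tx":-240,"ty":18,"tz":0,"wx":0,"wy":0,"wz":0,"gripper":0.76},{"tx":-272,"ty":21,"tz":0,"wx":0,"wy":0,"wz":0,"gripper":0.76},{"tx":-272,"ty":21,"tz":0,"wx":0,"wy":0,"wz":0,"gripper":0.76}]}}

```text
time_s: 2.15
eef_pos: [0.6045, 0.0198, 0.404]
tool_rot: [0.001, 0.113, 0.994, -0.0]
ft_force: [-3.0, 0.4, -0.4]
grip_width: 0.0219
finger_force: 0.0
```

Run:
```python
from h import *
s=sense();print(s['time_s'],s['eef_pos'],s['grip_width'],s['q'],s['ft_force'])
h=np.radians(71.9)
deltas([traytool((.557,.035),h,'R',.018,-.002,z=z) for z in(.12,.009)])
```

```text
2.15 [0.60447676 0.01983014 0.40396943] 0.021889857219524345 [-6.58786157e-02  4.65128473e-01  1.39946896e+00 -1.26484443e-04
  1.27460234e+00 -1.41091690e+00] [-2.99197383  0.35516415 -0.39920164]
t [-70.7  -8.8  95.9] w [-0.007  0.172  0.09 ]
t [-70.5  -8.8 206.9] w [-0.007  0.172  0.09 ]
```

Call:
{"name": "apply_moves", "arguments": {"series": [{"tx":-18,"ty":-2,"tz":24,"wx":0,"wy":0.05,"wz":0.02,"gripper":0.76},{"tx":-36,"ty":-4,"tz":48,"wx":0,"wy":0.09,"wz":0.05,"gripper":0.76},{"tx":-54,"ty":-7,"tz":72,"wx":0,"wy":0.13,"wz":0.07,"gripper":0.76},{"tx":-71,"ty":-9,"tz":96,"wx":-0.007,"wy":0.172,"wz":0.09,"gripper":0.76},{"tx":-71,"ty":-9,"tz":125,"wx":-0.007,"wy":0.172,"wz":0.09,"gripper":0.76},{"tx":-71,"ty":-9,"tz":150,"wx":-0.007,"wy":0.172,"wz":0.09,"gripper":0.76},{"tx":-71,"ty":-9,"tz":170,"wx":-0.007,"wy":0.172,"wz":0.09,"gripper":0.76},{"tx":-71,"ty":-9,"tz":170,"wx":-0.007,"wy":0.172,"wz":0.09,"gripper":0.76}]}}

```text
time_s: 2.82
eef_pos: [0.6656, -0.0037, 0.2303]
tool_rot: [-0.088, 0.156, 0.984, 0.013]
ft_force: [-0.5, 0.3, -0.5]
grip_width: 0.0216
finger_force: 0.0
```

Run:
```python
from h import *
s=sense();print(s['time_s'],s['eef_pos'],s['ft_force'])
save('scene','s1.png',crop=(200,130,340,250),s=5)
h=np.radians(71.9);m=np.array([.557,.035])
deltas([traytool(m,h,'R',.018,-.002),traytool(m,h,'R',.003,-.002)])
he=np.radians(89.5)
# arc: n steps to x=.4935, flank push
for n in range(1,5):
    k=n/4; hh=h+(he-h)*k
    hm=(h+hh)/2; d=.067*k
    l=np.array([-np.sin(hm),np.cos(hm)]); mm=m+l*d; print('mid',mm.round(4),np.degrees(hh).round(1)); deltas([traytool(mm,hh,'R',0,-.002)])
```

```text
2.8167 [ 0.66560721 -0.00366207  0.23033728] [-0.46382358  0.28325398 -0.48182446]
t [-11.6   0.8  34. ] w [-0.002 -0.006  0.001]
t [ 3.1  0.9 36.7] w [-0.002 -0.006  0.001]
mid [0.5409 0.0396] 76.3
t [22.7  8.2 40.1] w [ 0.011 -0.006 -0.075]
mid [0.5245 0.0429] 80.7
t [39.9 14.2 43.2] w [ 0.025 -0.006 -0.151]
mid [0.5078 0.045 ] 85.1
t [57.5 18.8 46.3] w [ 0.038 -0.006 -0.226]
mid [0.4909 0.0458] 89.5
t [75.4 22.  49.5] w [ 0.051 -0.006 -0.302]
```

View pics/s1.png

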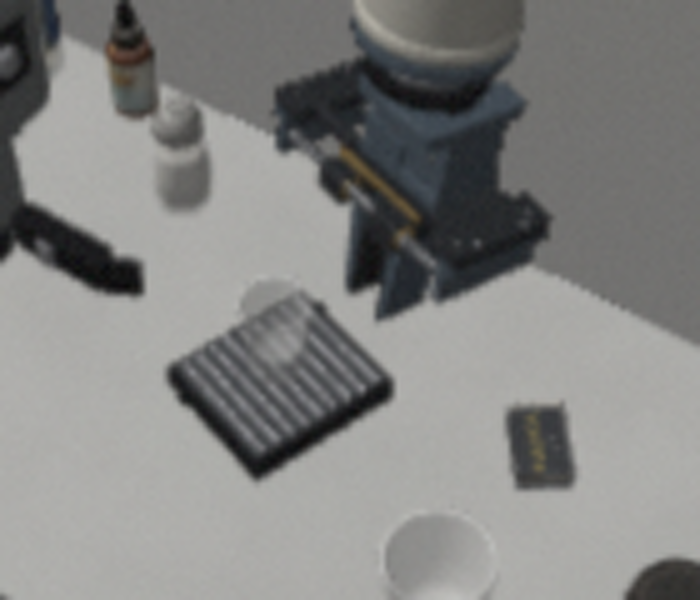

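The picture shows the fingers (at about (380,290)) clear of the far flank, just behind the glass at (280,320), with the tiny glass hidden behind the gripper. Next I descend, then creep in.

Call:
{"name": "apply_moves", "arguments": {"series": [{"tx":-6,"ty":1,"tz":12,"wx":0,"wy":-0.006,"wz":0,"gripper":0.76},{"tx":-11,"ty":1,"tz":23,"wx":0,"wy":-0.006,"wz":0,"gripper":0.76},{"tx":-11,"ty":1,"tz":34,"wx":0,"wy":-0.006,"wz":0,"gripper":0.76},{"tx":-11,"ty":1,"tz":34,"wx":0,"wy":-0.006,"wz":0,"gripper":0.76},{"tx":-6,"ty":1,"tz":35,"wx":0,"wy":-0.006,"wz":0,"gripper":0.76},{"tx":-1,"ty":1,"tz":36,"wx":0,"wy":-0.006,"wz":0,"gripper":0.76},{"tx":3,"ty":1,"tz":37,"wx":0,"wy":-0.006,"wz":0,"gripper":0.76},{"tx":3,"ty":1,"tz":37,"wx":0,"wy":-0.006,"wz":0,"gripper":0.76}]}}

```text
time_s: 3.53
eef_pos: [0.6577, 0.0004, 0.1994]
tool_rot: [-0.082, 0.156, 0.984, 0.013]
ft_force: [0.5, 0.2, 0.4]
grip_width: 0.0216
finger_force: 0.0
```

Run:
```python
from h import *
s=sense();print(s['time_s'],s['eef_pos'],s['ft_force'])
h=np.radians(71.9);m=np.array([.557,.035])
he=np.radians(89.5)
for n in range(0,9):
    k=n/8; hh=h+(he-h)*k
    hm=(h+hh)/2; d=.066*k-.003*(k==0)
    l=np.array([-np.sin(hm),np.cos(hm)]); mm=m+l*d; deltas([traytool(mm,hh,'R',0,-.002)])
```

```text
3.5333 [6.57734515e-01 3.59489559e-04 1.99398174e-01] [0.46824632 0.23729204 0.44201784]
t [-0.2 -0.4  2.2] w [-0.001  0.004  0.001]
t [10.9  3.5  4. ] w [ 0.006  0.004 -0.037]
t [19.2  7.   5.4] w [ 0.012  0.004 -0.075]
t [27.6 10.1  6.8] w [ 0.018  0.004 -0.113]
t [36.1 13.   8.2] w [ 0.025  0.004 -0.15 ]
t [44.8 15.5  9.7] w [ 0.031  0.004 -0.188]
t [53.5 17.7 11.1] w [ 0.038  0.004 -0.226]
t [62.4 19.5 12.6] w [ 0.044  0.004 -0.264]
t [71.3 21.  14.1] w [ 0.05   0.004 -0.302]
```

Call:
{"name": "apply_moves", "arguments": {"series": [{"tx":5,"ty":1,"tz":3,"wx":0.002,"wy":0,"wz":-0.01,"gripper":0.76},{"tx":11,"ty":3.5,"tz":4,"wx":0.006,"wy":0,"wz":-0.037,"gripper":0.76},{"tx":15,"ty":5,"tz":4.5,"wx":0.009,"wy":0,"wz":-0.056,"gripper":0.76},{"tx":19,"ty":7,"tz":5.4,"wx":0.012,"wy":0,"wz":-0.075,"gripper":0.76},{"tx":23,"ty":8.5,"tz":6,"wx":0.015,"wy":0,"wz":-0.094,"gripper":0.76},{"tx":28,"ty":10,"tz":6.8,"wx":0.018,"wy":0,"wz":-0.113,"gripper":0.76},{"tx":32,"ty":11.5,"tz":7.5,"wx":0.022,"wy":0,"wz":-0.132,"gripper":0.76},{"tx":36,"ty":13,"tz":8.2,"wx":0.025,"wy":0,"wz":-0.15,"gripper":0.76}]}}

```text
time_s: 4.2
eef_pos: [0.6279, 0.024, 0.1973]
tool_rot: [-0.082, 0.08, 0.993, 0.006]
ft_force: [6.5, -1.7, 3.4]
grip_width: 0.0219
finger_force: 3.1
```

Run:
```python
from h import *
s=sense();print(s['time_s'],s['eef_pos'],s['ft_force'])
save('top','t2.png',crop=(140,150,280,255),s=5.5)
```

```text
4.2 [0.62785507 0.0239927  0.1972966 ] [ 6.47539289 -1.66066049  3.38510399]
```

View pics/t2.png

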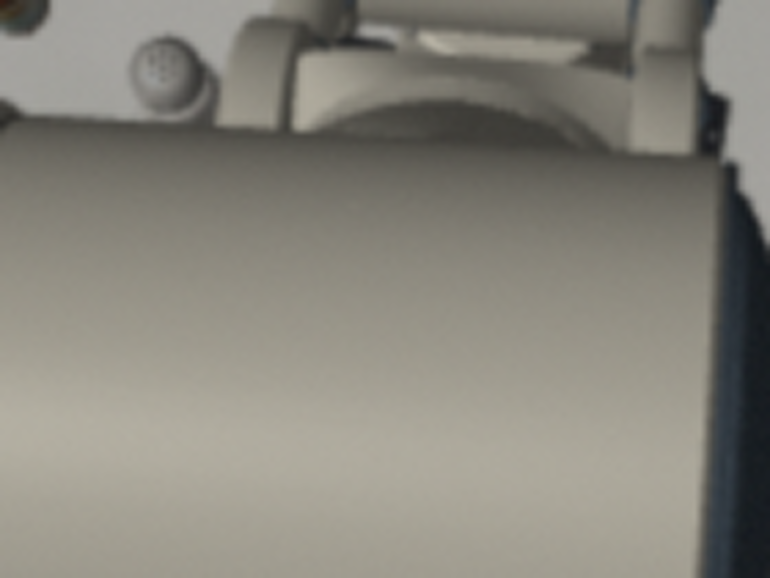

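The top view is hidden by the arm, but the force of 6.5 N shows steady pushing. I continue with the second half of the arc, keeping an eye on the scene camera.

Run:
```python
from h import *
h=np.radians(71.9);m=np.array([.557,.035]);he=np.radians(89.5)
def P(k):
    hh=h+(he-h)*k;hm=(h+hh)/2;l=np.array([-np.sin(hm),np.cos(hm)]);return traytool(m+l*.066*k,hh,'R',0,-.002)
deltas([P(k) for k in(.625,.75,.875,1)],P(.5))
print(P(.5)[0])
```

```text
t [8.2 3.8 1.4] w [ 0.006 -0.    -0.038]
t [16.5  7.3  2.8] w [ 0.013 -0.    -0.076]
t [24.9 10.5  4.3] w [ 0.019 -0.    -0.114]
t [33.5 13.3  5.8] w [ 0.026 -0.    -0.151]
[0.62657151 0.02414604 0.19724669]
```

Call:
{"name": "apply_moves", "arguments": {"series": [{"tx":4,"ty":2,"tz":0.7,"wx":0.003,"wy":0,"wz":-0.019,"gripper":0.76},{"tx":8,"ty":4,"tz":1.4,"wx":0.006,"wy":0,"wz":-0.038,"gripper":0.76},{"tx":12,"ty":5.5,"tz":2.1,"wx":0.01,"wy":0,"wz":-0.057,"gripper":0.76},{"tx":16,"ty":7,"tz":2.8,"wx":0.013,"wy":0,"wz":-0.076,"gripper":0.76},{"tx":20,"ty":9,"tz":3.5,"wx":0.016,"wy":0,"wz":-0.095,"gripper":0.76},{"tx":25,"ty":10.5,"tz":4.3,"wx":0.019,"wy":0,"wz":-0.114,"gripper":0.76},{"tx":29,"ty":12,"tz":5,"wx":0.022,"wy":0,"wz":-0.133,"gripper":0.76},{"tx":33,"ty":13,"tz":5.7,"wx":0.026,"wy":0,"wz":-0.151,"gripper":0.76}]}}

```text
time_s: 4.92
eef_pos: [0.597, 0.0423, 0.1971]
tool_rot: [-0.082, 0.004, 0.997, -0.0]
ft_force: [6.6, -0.0, 5.4]
grip_width: 0.0218
finger_force: 3.3
```

Run:
```python
from h import *
s=sense();print(s['time_s'],s['eef_pos'],s['ft_force'])
save('scene','s2.png',crop=(150,130,310,250),s=5)
```

```text
4.9167 [0.59704828 0.04225788 0.19705613] [ 6.55929062e+00 -3.41029962e-03  5.36326541e+00]
```

View pics/s2.png

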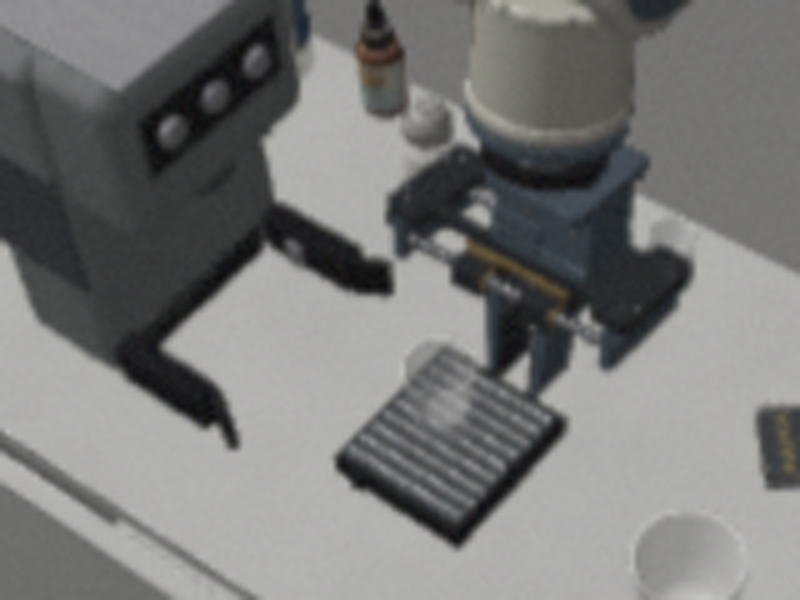

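The tray has slid and turned, and is now square with the bay. Its top corners are at about (338,460), (460,535), (567,422) and (445,347), and the glass stands at (450,395). I measure it and back off.

Run:
```python
from h import *
f=lambda u,v,z:px2w('scene',150+(u+.5)/5-.5,130+(v+.5)/5-.5,z)
c=np.array([f(*p,.021) for p in [(338,460),(460,535),(567,422),(445,347)]])
print(c.round(4).tolist(),c.mean(0).round(4))
d=(c[0]+c[3]-c[1]-c[2])/2;e=c[3]-c[0]+c[2]-c[1];print(np.degrees(np.arctan2(d[1],d[0])),np.degrees(np.arctan2(e[0],-e[1])))
for n,p in dict(tipL=(235,443),tipR=(388,275),bend=(215,390)).items(): print(n,f(*p,.034).round(4))
print('glassfoot',f(448,412,.021).round(4))
m=(.4935,.045);h=np.radians(89.5)
R=tool((.4935,-.06,.12),h-np.pi/2,0,0)[1]
a=traytool(m,h,'F',.02,0,z=.13);b=traytool(m,h,'F',.02,0)
B=traytool(m,h,'R',0,-.002)
lift=(B[0]+[.02,0,0],B[1]);up=(B[0]+[.02,0,.13],B[1])
deltas([lift,up,a,b]);print(a[0])
```

```text
[[0.4386, 0.0927, 0.021], [0.4374, -0.0021, 0.021], [0.5411, -0.0063, 0.021], [0.5458, 0.0929, 0.021]] [0.4907 0.0443 0.021 ]
88.27207828818989 88.90913734755848
tipL [0.4064 0.1456 0.034 ]
tipR [0.5649 0.1534 0.034 ]
bend [0.43   0.1833 0.034 ]
glassfoot [0.5057 0.0595 0.021 ]
t [-20.2  -0.3  -3.7] w [-0.001  0.005  0.001]
t [   1.1   -0.4 -131.9] w [-0.001  0.005  0.001]
t [ 121.5 -116.7 -102.6] w [-0.263  0.005  1.55 ]
t [ 101.6 -116.6   16.8] w [-0.263  0.005  1.55 ]
[ 0.49246753 -0.07330932  0.31824669]
```

Call:
{"name": "apply_moves", "arguments": {"series": [{"tx":-10,"ty":0,"tz":-2,"wx":0,"wy":0,"wz":0,"gripper":0.76},{"tx":-20,"ty":0,"tz":-4,"wx":0,"wy":0,"wz":0,"gripper":0.76},{"tx":-20,"ty":0,"tz":-4,"wx":0,"wy":0,"wz":0,"gripper":0.76},{"tx":-16,"ty":0,"tz":-30,"wx":0,"wy":0,"wz":0,"gripper":0.76},{"tx":-12,"ty":0,"tz":-58,"wx":0,"wy":0,"wz":0,"gripper":0.76},{"tx":-6,"ty":0,"tz":-95,"wx":0,"wy":0,"wz":0,"gripper":0.6},{"tx":1,"ty":0,"tz":-132,"wx":0,"wy":0,"wz":0,"gripper":0.34},{"tx":1,"ty":0,"tz":-132,"wx":0,"wy":0,"wz":0,"gripper":0.34}]}}

```text
time_s: 5.63
eef_pos: [0.618, 0.0421, 0.3333]
tool_rot: [-0.079, 0.005, 0.997, -0.0]
ft_force: [2.0, 0.0, 0.7]
grip_width: 0.039
finger_force: 0.0
```

Run:
```python
from h import *
s=sense();print(s['time_s'],s['eef_pos'],s['ft_force'],s['q'])
m=(.4918,.045);h=np.radians(89.2)
a=traytool(m,h,'F',.02,0,z=.13)
deltas([a])
b=(np.array(s['eef_pos']),q2R(s['tool_rot']))
# intermediate half
from scipy.spatial.transform import Slerp
sl=Slerp([0,1],Ro.concatenate([b[1],a[1]]))
deltas([(b[0]+(a[0]-b[0])*k,sl(k)) for k in (.25,.5,.75)])
```

```text
5.6333 [0.61796312 0.04208833 0.33332063] [1.99600393 0.01741432 0.73244855] [-0.02728967  0.59372036  1.37653587 -0.00423316  1.33002344 -1.58682178]
t [ 122.7 -116.6   35.1] w [-0.259  0.01   1.554]
t [ 30.7 -29.2   8.8] w [-0.065  0.002  0.388]
t [ 61.3 -58.3  17.5] w [-0.129  0.005  0.777]
t [ 92.  -87.5  26.3] w [-0.194  0.007  1.165]
```

Call:
{"name": "apply_moves", "arguments": {"series": [{"tx":8,"ty":-8,"tz":2,"wx":-0.016,"wy":0,"wz":0.1,"gripper":0.34},{"tx":15,"ty":-15,"tz":4,"wx":-0.032,"wy":0,"wz":0.2,"gripper":0.34},{"tx":23,"ty":-23,"tz":6,"wx":-0.048,"wy":0,"wz":0.3,"gripper":0.34},{"tx":31,"ty":-30,"tz":9,"wx":-0.065,"wy":0.002,"wz":0.4,"gripper":0.34},{"tx":40,"ty":-38,"tz":11,"wx":-0.08,"wy":0.003,"wz":0.5,"gripper":0.34},{"tx":48,"ty":-46,"tz":14,"wx":-0.1,"wy":0.004,"wz":0.6,"gripper":0.34},{"tx":61,"ty":-58,"tz":18,"wx":-0.118,"wy":0.005,"wz":0.7,"gripper":0.34},{"tx":61,"ty":-58,"tz":18,"wx":-0.13,"wy":0.005,"wz":0.78,"gripper":0.34}]}}

```text
time_s: 6.3
eef_pos: [0.5509, -0.0165, 0.3185]
tool_rot: [-0.08, 0.391, 0.916, 0.031]
ft_force: [0.9, 0.0, 0.1]
grip_width: 0.0604
finger_force: 0.0
```

Run:
```python
from h import *
s=sense();print(s['time_s'],s['eef_pos'],s['ft_force'],s['q'])
deltas([traytool((.4918,.045),np.radians(89.2),'F',.02,0,z=.13)])
```

```text
6.3 [ 0.55094943 -0.01654968  0.31846857] [0.86372731 0.01300572 0.14732919] [-0.16722641  0.52101225  1.58063775  0.10549091  1.18422851 -0.97746989]
t [  0.9 -83.2   0.9] w [-0.138  0.     0.766]
```

Call:
{"name": "apply_moves", "arguments": {"series": [{"tx":0,"ty":-14,"tz":0,"wx":-0.018,"wy":0,"wz":0.1,"gripper":0.34},{"tx":0,"ty":-28,"tz":0,"wx":-0.036,"wy":0,"wz":0.2,"gripper":0.34},{"tx":0,"ty":-42,"tz":0,"wx":-0.054,"wy":0,"wz":0.3,"gripper":0.34},{"tx":0,"ty":-56,"tz":0,"wx":-0.072,"wy":0,"wz":0.4,"gripper":0.34},{"tx":0,"ty":-70,"tz":0,"wx":-0.09,"wy":0,"wz":0.51,"gripper":0.34},{"tx":1,"ty":-83,"tz":1,"wx":-0.108,"wy":0,"wz":0.62,"gripper":0.34},{"tx":1,"ty":-83,"tz":1,"wx":-0.13,"wy":0,"wz":0.72,"gripper":0.34},{"tx":1,"ty":-83,"tz":1,"wx":-0.138,"wy":0,"wz":0.766,"gripper":0.34}]}}

```text
time_s: 6.97
eef_pos: [0.4919, -0.0725, 0.3185]
tool_rot: [-0.059, 0.71, 0.699, 0.061]
ft_force: [0.2, 0.5, -0.4]
grip_width: 0.0605
finger_force: 0.0
```

Run:
```python
from h import *
s=sense();print(s['time_s'],s['eef_pos'],s['ft_force'],s['q'])
T=lambda off,z=.009:traytool((.4918,.045),np.radians(89.2),'F',off,0,z=z)
deltas([T(.02),T(.003)])
```

```text
6.9667 [ 0.49191408 -0.0725359   0.31847353] [ 0.2373425   0.48702051 -0.44769063] [-0.31996422  0.43786427  1.75210185  0.19288813  1.00957813 -0.41225501]
t [-21.3  -2.  119.3] w [ 0.002 -0.    -0.001]
t [ -4.6  -2.  122.2] w [ 0.002 -0.    -0.001]
```

Call:
{"name": "apply_moves", "arguments": {"series": [{"tx":-5,"ty":-2,"tz":28,"wx":0,"wy":0,"wz":0,"gripper":0.34},{"tx":-10,"ty":-2,"tz":56,"wx":0,"wy":0,"wz":0,"gripper":0.34},{"tx":-15,"ty":-2,"tz":84,"wx":0,"wy":0,"wz":0,"gripper":0.34},{"tx":-19,"ty":-2,"tz":105,"wx":0,"wy":0,"wz":0,"gripper":0.34},{"tx":-21,"ty":-2,"tz":119,"wx":0,"wy":0,"wz":0,"gripper":0.34},{"tx":-21,"ty":-2,"tz":119,"wx":0,"wy":0,"wz":0,"gripper":0.34},{"tx":-13,"ty":-2,"tz":121,"wx":0,"wy":0,"wz":0,"gripper":0.34},{"tx":-6,"ty":-2,"tz":122,"wx":0,"wy":0,"wz":0,"gripper":0.34}]}}

```text
time_s: 7.63
eef_pos: [0.4917, -0.0571, 0.1981]
tool_rot: [-0.058, 0.708, 0.702, 0.061]
ft_force: [-0.2, 0.8, 0.2]
grip_width: 0.0602
finger_force: 0.0
```

Run:
```python
from h import *
s=sense();print(s['time_s'],s['eef_pos'],s['ft_force'])
h0=np.radians(89.2);h1=np.radians(89.5)
# push to mid y .165 (rear at .215), shift x to .4935
T=lambda y,x,h:traytool((x,y),h,'F',0,0)
print('front face y now',s['eef_pos'][1]+.191*np.sin(.17)+.016)
deltas([T(.045,.4918,h0),T(.085,.4925,h1),T(.125,.4935,h1),T(.165,.4935,h1),T(.209,.4935,h1)])
save('top','t3.png',crop=(70,150,270,280),s=4)
```

```text
7.6333 [ 0.49166475 -0.05712512  0.19807059] [-0.20562206  0.84200219  0.21104845]
front face y now -0.008811292996297522
t [ 3.6 -1.3  1.5] w [0.003 0.    0.006]
t [43.  -0.4  8.2] w [0.004 0.    0.001]
t [82.5  0.2 15. ] w [0.004 0.    0.001]
t [ 1.219e+02 -1.000e-01  2.170e+01] w [0.004 0.    0.001]
t [165.3  -0.5  29.1] w [0.004 0.    0.001]
```

View pics/t3.png

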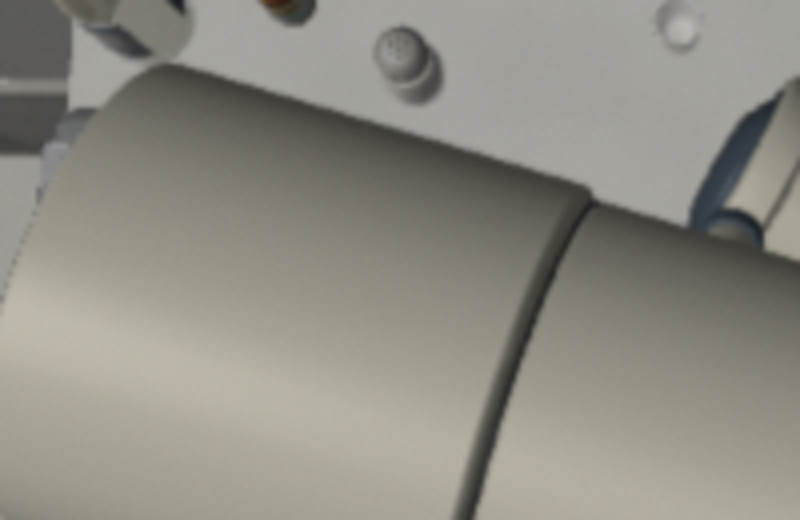

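The top view is again hidden by the elbow, high above; the salt shaker at (410,65) and the tiny glass at (680,25) are unmoved. I push straight on.

Call:
{"name": "apply_moves", "arguments": {"series": [{"tx":4,"ty":-1,"tz":1,"wx":0,"wy":0,"wz":0.003,"gripper":0.34},{"tx":9,"ty":-1,"tz":2,"wx":0,"wy":0,"wz":0.003,"gripper":0.34},{"tx":14,"ty":-1,"tz":3,"wx":0,"wy":0,"wz":0.003,"gripper":0.34},{"tx":19,"ty":-1,"tz":4,"wx":0,"wy":0,"wz":0.003,"gripper":0.34},{"tx":25,"ty":-1,"tz":5,"wx":0,"wy":0,"wz":0.002,"gripper":0.34},{"tx":31,"ty":0,"tz":6,"wx":0,"wy":0,"wz":0.002,"gripper":0.34},{"tx":37,"ty":0,"tz":7,"wx":0,"wy":0,"wz":0.001,"gripper":0.34},{"tx":43,"ty":0,"tz":8,"wx":0,"wy":0,"wz":0.001,"gripper":0.34}]}}

```text
time_s: 8.35
eef_pos: [0.4925, -0.0136, 0.1974]
tool_rot: [-0.058, 0.708, 0.702, 0.062]
ft_force: [-0.4, -5.8, 3.6]
grip_width: 0.0597
finger_force: 2.8
```

Run:
```python
from h import *
s=sense();print(s['time_s'],s['eef_pos'],s['ft_force'])
save('scene','s3.png',crop=(130,90,290,210),s=5)
h1=np.radians(89.5);T=lambda y,x,h:traytool((x,y),h,'F',0,0)
deltas([T(.125,.4935,h1),T(.165,.4935,h1),T(.209,.4935,h1)])
```

```text
8.35 [ 0.49249219 -0.01363986  0.19743393] [-0.37118503 -5.78865038  3.60330437]
t [38.9  0.   6.8] w [0.004 0.001 0.001]
t [78.3 -0.3 13.5] w [0.004 0.001 0.001]
t [121.7  -0.7  20.9] w [0.004 0.001 0.001]
```

View pics/s3.png

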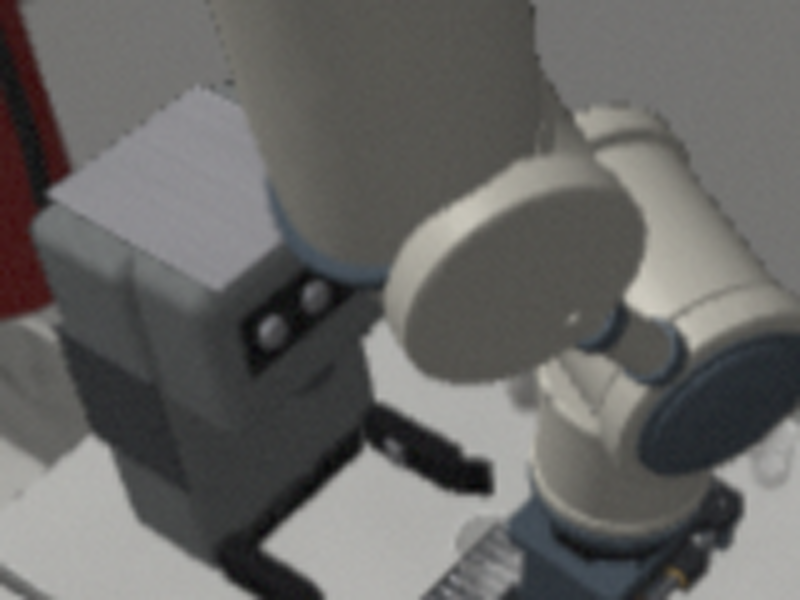

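Run:
```python
from h import *
for z in(.4,.5,.6,.7,.8): print(z,'scene disk',px2w('scene',234,142,z).round(2),'disk left edge',px2w('scene',208,152,z).round(2),'tube left',px2w('scene',174,90,z).round(2),'top left end',px2w('top',72,220,z).round(2),'top upper rim',px2w('top',115,167,z).round(2), 'top joint seam',px2w('top',215,200,z).round(2))
```

```text
0.4 scene disk [ 0.44 -0.01  0.4 ] disk left edge [0.39 0.02 0.4 ] tube left [0.51 0.24 0.4 ] top left end [0.47 0.31 0.4 ] top upper rim [0.57 0.23 0.4 ] top joint seam [0.5  0.05 0.4 ]
0.5 scene disk [ 0.36 -0.08  0.5 ] disk left edge [ 0.31 -0.06  0.5 ] tube left [0.42 0.12 0.5 ] top left end [0.45 0.27 0.5 ] top upper rim [0.54 0.2  0.5 ] top joint seam [0.49 0.04 0.5 ]
0.6 scene disk [ 0.28 -0.16  0.6 ] disk left edge [ 0.24 -0.14  0.6 ] tube left [0.32 0.   0.6 ] top left end [0.44 0.23 0.6 ] top upper rim [0.52 0.17 0.6 ] top joint seam [0.47 0.03 0.6 ]
0.7 scene disk [ 0.2  -0.23  0.7 ] disk left edge [ 0.17 -0.22  0.7 ] tube left [ 0.23 -0.11  0.7 ] top left end [0.42 0.19 0.7 ] top upper rim [0.49 0.15 0.7 ] top joint seam [0.45 0.02 0.7 ]
0.8 scene disk [ 0.12 -0.31  0.8 ] disk left edge [ 0.1 -0.3  0.8] tube left [ 0.14 -0.23  0.8 ] top left end [0.41 0.15 0.8 ] top upper rim [0.46 0.12 0.8 ] top joint seam [0.43 0.01 0.8 ]
```

By this estimate the elbow housing is high (z > 0.43 m) and clears the machine's 0.27 m. The glass and tray are seen at (480,540), still moving ahead of the gripper, so I push on in stages and watch the force.

Call:
{"name": "apply_moves", "arguments": {"series": [{"tx":5,"ty":0,"tz":0.8,"wx":0.001,"wy":0,"wz":0,"gripper":0.34},{"tx":10,"ty":0,"tz":1.7,"wx":0.002,"wy":0,"wz":0,"gripper":0.34},{"tx":15,"ty":0,"tz":2.6,"wx":0.003,"wy":0,"wz":0,"gripper":0.34},{"tx":20,"ty":0,"tz":3.4,"wx":0.003,"wy":0,"wz":0,"gripper":0.34},{"tx":25,"ty":0,"tz":4.3,"wx":0.003,"wy":0,"wz":0,"gripper":0.34},{"tx":30,"ty":0,"tz":5.2,"wx":0.003,"wy":0,"wz":0,"gripper":0.34},{"tx":35,"ty":0,"tz":6,"wx":0.003,"wy":0,"wz":0,"gripper":0.34},{"tx":39,"ty":0,"tz":6.8,"wx":0.003,"wy":0,"wz":0,"gripper":0.34}]}}

```text
time_s: 9.07
eef_pos: [0.4926, 0.0259, 0.1971]
tool_rot: [-0.059, 0.707, 0.702, 0.06]
ft_force: [0.5, -6.7, 5.7]
grip_width: 0.0602
finger_force: 3.2
```

Call:
{"name": "apply_moves", "arguments": {"series": [{"tx":3,"ty":0,"tz":0.5,"wx":0,"wy":0,"wz":0,"gripper":0.34},{"tx":7,"ty":0,"tz":1.2,"wx":0,"wy":0,"wz":0,"gripper":0.34},{"tx":11,"ty":0,"tz":1.9,"wx":0,"wy":0,"wz":0,"gripper":0.34},{"tx":15,"ty":0,"tz":2.6,"wx":0,"wy":0,"wz":0,"gripper":0.34},{"tx":19,"ty":0,"tz":3.3,"wx":0,"wy":0,"wz":0,"gripper":0.34},{"tx":23,"ty":0,"tz":4,"wx":0,"wy":0,"wz":0,"gripper":0.34},{"tx":27,"ty":0,"tz":4.6,"wx":0,"wy":0,"wz":0,"gripper":0.34},{"tx":30,"ty":0,"tz":5.2,"wx":0,"wy":0,"wz":0,"gripper":0.34}]}}

```text
time_s: 9.73
eef_pos: [0.4935, 0.056, 0.1972]
tool_rot: [-0.058, 0.707, 0.702, 0.061]
ft_force: [3.1, -7.4, 3.0]
grip_width: 0.0601
finger_force: 3.8
```

Run:
```python
from h import *
s=sense();print(s['time_s'],s['eef_pos'],s['ft_force'],s['wrist_torque'],s['q'])
save('scene','s4.png',crop=(130,110,290,230),s=5)
h1=np.radians(89.5);T=lambda y,x,h:traytool((x,y),h,'F',0,0)
deltas([T(.165,.4935,h1),T(.209,.4935,h1)])
```

```text
9.7333 [0.49347663 0.05596585 0.19718384] [ 3.09689691 -7.4264828   3.03093134] [-1.48691132 -0.40752499 -0.22157354] [-0.06262906  0.63867489  1.86497345  0.27603473  0.66271976 -0.27474593]
t [10.1 -0.8  1.6] w [0.003 0.001 0.001]
t [53.5 -1.2  9. ] w [0.003 0.001 0.001]
```

View pics/s4.png

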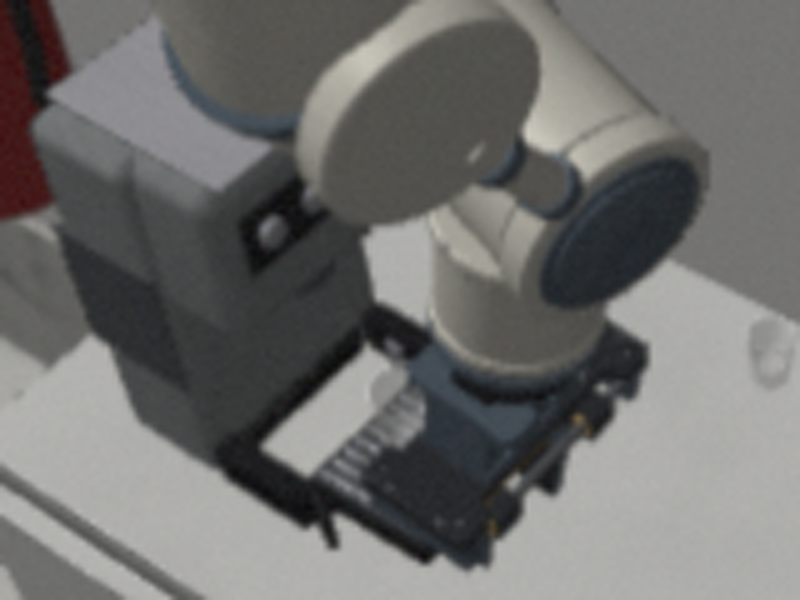

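The tray is entering between the wings, rear edge near (270,450), with the glass standing at (395,400) and the head clear of the wrist. I continue with shorter steps.

Call:
{"name": "apply_moves", "arguments": {"series": [{"tx":4,"ty":0,"tz":0.7,"wx":0.001,"wy":0,"wz":0,"gripper":0.34},{"tx":8,"ty":0,"tz":1.4,"wx":0.002,"wy":0,"wz":0,"gripper":0.34},{"tx":12,"ty":0,"tz":2.1,"wx":0.002,"wy":0,"wz":0,"gripper":0.34},{"tx":16,"ty":0,"tz":2.8,"wx":0.002,"wy":0,"wz":0,"gripper":0.34},{"tx":20,"ty":0,"tz":3.4,"wx":0.002,"wy":0,"wz":0,"gripper":0.34},{"tx":24,"ty":0,"tz":4.1,"wx":0.002,"wy":0,"wz":0,"gripper":0.34},{"tx":28,"ty":0,"tz":4.8,"wx":0.002,"wy":0,"wz":0,"gripper":0.34},{"tx":31,"ty":0,"tz":5.3,"wx":0.002,"wy":0,"wz":0,"gripper":0.34}]}}

```text
time_s: 10.45
eef_pos: [0.4938, 0.0876, 0.1971]
tool_rot: [-0.059, 0.708, 0.702, 0.06]
ft_force: [3.4, -7.1, 1.9]
grip_width: 0.0605
finger_force: 3.5
```

Call:
{"name": "apply_moves", "arguments": {"series": [{"tx":1,"ty":0,"tz":0.2,"wx":0,"wy":0,"wz":0,"gripper":0.34},{"tx":2,"ty":0,"tz":0.3,"wx":0,"wy":0,"wz":0,"gripper":0.34},{"tx":3,"ty":0,"tz":0.5,"wx":0,"wy":0,"wz":0,"gripper":0.34},{"tx":4,"ty":0,"tz":0.7,"wx":0,"wy":0,"wz":0,"gripper":0.34},{"tx":5,"ty":0,"tz":0.9,"wx":0,"wy":0,"wz":0,"gripper":0.34},{"tx":6,"ty":0,"tz":1,"wx":0,"wy":0,"wz":0,"gripper":0.34},{"tx":7,"ty":0,"tz":1.2,"wx":0,"wy":0,"wz":0,"gripper":0.34},{"tx":8,"ty":0,"tz":1.4,"wx":0,"wy":0,"wz":0,"gripper":0.34}]}}

```text
time_s: 11.12
eef_pos: [0.4941, 0.0953, 0.1972]
tool_rot: [-0.059, 0.708, 0.702, 0.06]
ft_force: [6.0, -11.4, 2.9]
grip_width: 0.0601
finger_force: 5.5
```

Call:
{"name": "apply_moves", "arguments": {"series": [{"tx":1,"ty":1,"tz":0.2,"wx":0,"wy":0,"wz":0,"gripper":0.34},{"tx":2,"ty":1.5,"tz":0.3,"wx":0,"wy":0,"wz":0,"gripper":0.34},{"tx":2.5,"ty":1.5,"tz":0.4,"wx":0,"wy":0,"wz":0,"gripper":0.34},{"tx":3,"ty":1.5,"tz":0.5,"wx":0,"wy":0,"wz":0,"gripper":0.34},{"tx":3.5,"ty":1.5,"tz":0.6,"wx":0,"wy":0,"wz":0,"gripper":0.34},{"tx":4,"ty":1.5,"tz":0.7,"wx":0,"wy":0,"wz":0,"gripper":0.34},{"tx":4.5,"ty":1.5,"tz":0.8,"wx":0,"wy":0,"wz":0,"gripper":0.34},{"tx":5,"ty":1.5,"tz":0.9,"wx":0,"wy":0,"wz":0,"gripper":0.34}]}}

```text
time_s: 11.78
eef_pos: [0.4951, 0.1003, 0.1971]
tool_rot: [-0.059, 0.707, 0.702, 0.06]
ft_force: [1.6, -12.2, 5.7]
grip_width: 0.0603
finger_force: 5.7
```

Call:
{"name": "apply_moves", "arguments": {"series": [{"tx":0.5,"ty":0,"tz":0.1,"wx":0,"wy":0,"wz":0,"gripper":0.34},{"tx":1,"ty":0,"tz":0.2,"wx":0,"wy":0,"wz":0,"gripper":0.34},{"tx":1.5,"ty":0,"tz":0.3,"wx":0,"wy":0,"wz":0,"gripper":0.34},{"tx":2,"ty":0,"tz":0.4,"wx":0,"wy":0,"wz":0,"gripper":0.34},{"tx":2.5,"ty":0,"tz":0.5,"wx":0,"wy":0,"wz":0,"gripper":0.34},{"tx":3,"ty":0,"tz":0.5,"wx":0,"wy":0,"wz":0,"gripper":0.34},{"tx":3.5,"ty":0,"tz":0.6,"wx":0,"wy":0,"wz":0,"gripper":0.34},{"tx":4,"ty":0,"tz":0.7,"wx":0,"wy":0,"wz":0,"gripper":0.34}]}}

```text
time_s: 12.45
eef_pos: [0.4951, 0.1046, 0.197]
tool_rot: [-0.059, 0.707, 0.702, 0.06]
ft_force: [1.6, -9.3, 4.8]
grip_width: 0.0602
finger_force: 4.3
```

Call:
{"name": "apply_moves", "arguments": {"series": [{"tx":0.5,"ty":0,"tz":0.1,"wx":0,"wy":0,"wz":0,"gripper":0.34},{"tx":1,"ty":0,"tz":0.2,"wx":0,"wy":0,"wz":0,"gripper":0.34},{"tx":1.5,"ty":0,"tz":0.3,"wx":0,"wy":0,"wz":0,"gripper":0.34},{"tx":2,"ty":0,"tz":0.4,"wx":0,"wy":0,"wz":0,"gripper":0.34},{"tx":2.5,"ty":0,"tz":0.5,"wx":0,"wy":0,"wz":0,"gripper":0.34},{"tx":3,"ty":0,"tz":0.5,"wx":0,"wy":0,"wz":0,"gripper":0.34},{"tx":3,"ty":0,"tz":0.5,"wx":0,"wy":0,"wz":0,"gripper":0.34},{"tx":3,"ty":0,"tz":0.5,"wx":0,"wy":0,"wz":0,"gripper":0.34}]}}

```text
time_s: 13.12
eef_pos: [0.4951, 0.1078, 0.197]
tool_rot: [-0.06, 0.708, 0.702, 0.06]
ft_force: [3.0, -4.1, 1.2]
grip_width: 0.0602
finger_force: 2.1
```

Call:
{"name": "apply_moves", "arguments": {"series": [{"tx":0.5,"ty":0,"tz":0.1,"wx":0,"wy":0,"wz":0,"gripper":0.34},{"tx":1,"ty":0,"tz":0.2,"wx":0,"wy":0,"wz":0,"gripper":0.34},{"tx":1.5,"ty":0,"tz":0.3,"wx":0,"wy":0,"wz":0,"gripper":0.34},{"tx":2,"ty":0,"tz":0.4,"wx":0,"wy":0,"wz":0,"gripper":0.34},{"tx":2,"ty":0,"tz":0.4,"wx":0,"wy":0,"wz":0,"gripper":0.34},{"tx":2,"ty":0,"tz":0.4,"wx":0,"wy":0,"wz":0,"gripper":0.34},{"tx":2,"ty":0,"tz":0.4,"wx":0,"wy":0,"wz":0,"gripper":0.34},{"tx":2,"ty":0,"tz":0.4,"wx":0,"wy":0,"wz":0,"gripper":0.34}]}}

```text
time_s: 13.78
eef_pos: [0.4951, 0.1098, 0.1969]
tool_rot: [-0.06, 0.708, 0.702, 0.06]
ft_force: [2.4, -5.8, 3.8]
grip_width: 0.0601
finger_force: 2.7
```

The catches have given way: the force dropped from 12 N to 4 N. I creep on to the stop.

Call:
{"name": "apply_moves", "arguments": {"series": [{"tx":0.5,"ty":0,"tz":0.1,"wx":0,"wy":0,"wz":0,"gripper":0.34},{"tx":1,"ty":0,"tz":0.2,"wx":0,"wy":0,"wz":0,"gripper":0.34},{"tx":1.5,"ty":0,"tz":0.3,"wx":0,"wy":0,"wz":0,"gripper":0.34},{"tx":2,"ty":0,"tz":0.4,"wx":0,"wy":0,"wz":0,"gripper":0.34},{"tx":2,"ty":0,"tz":0.4,"wx":0,"wy":0,"wz":0,"gripper":0.34},{"tx":2,"ty":0,"tz":0.4,"wx":0,"wy":0,"wz":0,"gripper":0.34},{"tx":2,"ty":0,"tz":0.4,"wx":0,"wy":0,"wz":0,"gripper":0.34},{"tx":2,"ty":0,"tz":0.4,"wx":0,"wy":0,"wz":0,"gripper":0.34}]}}

```text
time_s: 14.45
eef_pos: [0.4954, 0.111, 0.1969]
tool_rot: [-0.059, 0.708, 0.702, 0.06]
ft_force: [2.7, -20.2, 6.0]
grip_width: 0.06
finger_force: 10.2
```

Call:
{"name": "apply_moves", "arguments": {"series": [{"tx":0.3,"ty":0,"tz":0,"wx":0,"wy":0,"wz":0,"gripper":0.34},{"tx":0.6,"ty":0,"tz":0.1,"wx":0,"wy":0,"wz":0,"gripper":0.34},{"tx":0.6,"ty":0,"tz":0.1,"wx":0,"wy":0,"wz":0,"gripper":0.34},{"tx":0.6,"ty":0,"tz":0.1,"wx":0,"wy":0,"wz":0,"gripper":0.34},{"tx":0.6,"ty":0,"tz":0.1,"wx":0,"wy":0,"wz":0,"gripper":0.34},{"tx":0.6,"ty":0,"tz":0.1,"wx":0,"wy":0,"wz":0,"gripper":0.34},{"tx":0.6,"ty":0,"tz":0.1,"wx":0,"wy":0,"wz":0,"gripper":0.34},{"tx":0.6,"ty":0,"tz":0.1,"wx":0,"wy":0,"wz":0,"gripper":0.34}]}}

```text
time_s: 15.12
eef_pos: [0.4954, 0.1113, 0.197]
tool_rot: [-0.059, 0.707, 0.702, 0.06]
ft_force: [3.0, -26.8, 8.9]
grip_width: 0.0604
finger_force: 13.5
```

The tray is solid on the stop, with stiff contact at 27 N. I back off in reverse and look.

Call:
{"name": "apply_moves", "arguments": {"series": [{"tx":-2,"ty":0,"tz":-0.3,"wx":0,"wy":0,"wz":0,"gripper":0.34},{"tx":-8,"ty":0,"tz":-1.5,"wx":0,"wy":0,"wz":0,"gripper":0.34},{"tx":-20,"ty":0,"tz":-4,"wx":0,"wy":0,"wz":0,"gripper":0.34},{"tx":-40,"ty":0,"tz":-8,"wx":0,"wy":0,"wz":0,"gripper":0.34},{"tx":-65,"ty":0,"tz":-14,"wx":0,"wy":0,"wz":0,"gripper":0.34},{"tx":-100,"ty":0,"tz":-25,"wx":0,"wy":0,"wz":0,"gripper":0.34},{"tx":-135,"ty":0,"tz":-45,"wx":0,"wy":0,"wz":0,"gripper":0.34},{"tx":-160,"ty":0,"tz":-70,"wx":0,"wy":0,"wz":0,"gripper":0.34}]}}

```text
time_s: 15.78
eef_pos: [0.4924, -0.0597, 0.2378]
tool_rot: [-0.061, 0.708, 0.701, 0.059]
ft_force: [0.6, 0.0, -0.4]
grip_width: 0.0602
finger_force: 0.0
```

Call:
{"name": "apply_moves", "arguments": {"series": [{"tx":-25,"ty":0,"tz":-10,"wx":0,"wy":0,"wz":0,"gripper":0.34},{"tx":-60,"ty":0,"tz":-25,"wx":0,"wy":0,"wz":0,"gripper":0.34},{"tx":-90,"ty":0,"tz":-45,"wx":0,"wy":0,"wz":0,"gripper":0.34},{"tx":-90,"ty":0,"tz":-75,"wx":0,"wy":0,"wz":0,"gripper":0.34},{"tx":-90,"ty":0,"tz":-100,"wx":0,"wy":0,"wz":0,"gripper":0.34},{"tx":-90,"ty":0,"tz":-100,"wx":0,"wy":0,"wz":0,"gripper":0.34},{"tx":-90,"ty":0,"tz":-100,"wx":0,"wy":0,"wz":0,"gripper":0.34},{"tx":-90,"ty":0,"tz":-100,"wx":0,"wy":0,"wz":0,"gripper":0.34}]}}

```text
time_s: 16.45
eef_pos: [0.4921, -0.1625, 0.3212]
tool_rot: [-0.061, 0.707, 0.702, 0.059]
ft_force: [0.4, -0.3, -0.6]
grip_width: 0.0605
finger_force: 0.0
```

Run:
```python
from h import *
s=sense();print(s['time_s'],s['eef_pos'],s['ft_force'])
a=capture('scene')[120:240,110:270];b=capture('top')[150:270,70:230]
im=np.vstack([cv2.resize(a,(400,300),interpolation=2),cv2.resize(b,(400,300),interpolation=2)])
cv2.imwrite('pics/end.png',im[:,:,::-1])
```

```text
16.45 [ 0.4921271  -0.16254017  0.32124911] [ 0.43184715 -0.254424   -0.58500624]
```

View pics/end.png

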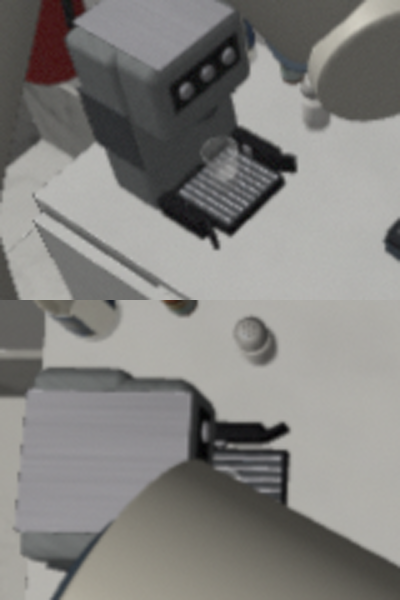

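The tray sits in the bay with its front edge standing out between the wings (scene (283,183)–(232,235), top u≈287). The glass stands upright at (222,160), and the shaker is unmoved. One check of the position before handing in.

Run:
```python
from h import *
f=lambda u,v,z:px2w('scene',110+(u+.5)/2.5-.5,120+(v+.5)/2.5-.5,z).round(4)
print('FR',f(283,182,.021),'FL',f(232,234,.021),'glass foot',f(226,172,.021),'top mid',f(220,148,.08))
print('top edge',px2w('top',70+287.5/2.5-.5,150+(160.5)/2.5-.5,.021).round(4),px2w('top',70+287.5/2.5-.5,150+(195)/2.5-.5,.021).round(4),'FR corner',px2w('top',70+288/2.5-.5,150+(150)/2.5-.5,.021).round(4))
```

```text
FR [0.5385 0.1517 0.021 ] FL [0.437 0.151 0.021] glass foot [0.5095 0.2249 0.021 ] top mid [0.5023 0.2167 0.08  ]
top edge [0.5367 0.1577 0.021 ] [0.5006 0.1566 0.021 ] FR corner [0.5477 0.1575 0.021 ]
```

```bash
python3 -c "
from rig import *
print(job_done())"
```

```text
the job is handed in; nothing more can be done
None
```

I handed the job in at about 16.5 s. The tray snapped past both catches and came up solid on the back stop at about 27 N. It sits straight in the bay with the glass standing near its middle, and the arm is withdrawn clear. The hand-in call did not report the verdict.

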